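# Clip the lid onto the tub on the market scale

### The arm

A 6-joint arm with a two-finger parallel gripper is mounted at the origin on the work surface. World frame = base frame: x ahead of the robot, y to its left, z up, the work surface at z = 0. Lengths are in m, angles in rad, forces in N, time in s.
With the tool pointing down it reaches from about 0.325 to 0.85 m from the base axis. Payload 15.5 kg.
Tool frame: the origin (TCP) lies where the fingers leave the gripper's body, on its centre line; the fingertips stand 78 mm ahead of it and the grasp point (between the pads) lies 60 mm ahead of it (robot.grip_point_offset is the distance from the TCP to the grasp point, in m); z points along the fingers, y is the line along which they close (so a half turn about z gives the same grasp; the last joint's range is limited). The gripper opens to 91 mm and grips with 3 to 60 N. Pads are 32 mm wide; open, the fingers measure 118 mm over their backs; the gripper's body (76 mm by 178 mm) begins 60 mm behind the grasp point.
Start: joints at [1.129, 0.494, 1.345, -0, 1.302, -0.096], TCP at [0.212, 0.588, 0.292] pointing down, gripper open.
Joint ranges: [-2.91, 2.91], [-0.82, 2.16], [0.22, 2.67], [-1.22, 4.37], [0.12, 2.79], [-3.08, 3.08]. Speed limits (rad/s): [1.89, 1.89, 2.57, 3.01, 3.01, 3.01].

### API

Orientations are given as a unit quaternion [w, x, y, z].
In Python, from bench import robot gives the robot as it stands. The module is installed in compiled form; this text tells all that it offers.
- The arm moves only by the shell command python3 -m inch 'ROWS' [FORCE]. ROWS is JSON, a list of rows, each a list of 3 entries, a list of its own where there are three numbers: the turn, a rotation vector about the tool's x, y, z in rad, then the shift along the tool's x, y, z in cm, then the closure in counts, from 0 (fully open) to 255 (shut). A call has exactly 10 rows; each row is the pose to reach, as a shift and turn from the pose commanded when the call began, along the tool's axes at that moment; what a row does not reach only later rows make up. A row lasts 1/8 s, in which the tool goes at most 62.5 mm and 10.7 degrees, less where a joint would pass 70% of its speed; a pose out of reach is approached as far as the arm can. A call with a gripper value outside its range is refused whole. The fingers move at their own pace and stop on an object; FORCE is the grip in N (left out, the last holds). Time passes only in rows, so rows that repeat a pose let the fingers close, or fill a call up. It gives the time, the measured TCP pose, the force, the opening and the grip force at its end, in the units of the state.
- robot.get_state(): the state, without advancing time (a new reading comes with each control period).
- robot.grab_frame(name): name is "scene" or "top" or "wrist"; returns a dict with "image" (420x560x3 uint8, red, green, blue), "K" (3x3 intrinsics, pixels), "R" (3x3) and "t" (3): a world point X has camera coordinates R X + t. Camera axes: x right, y down, z forward; pixel columns grow to the right and rows downward; lengths in m; the calibration is good to about 2 mm. A picture is of the moment at which its call begins. There is no depth.
- robot.finish_job(): hands the job in; it is judged then, once.
Trained networks look in a picture, given as the dict that the camera call returned (one of the last four; its "shot" number tells which), for a name from the list of things; names that differ only in an ending like _2 or _b are one class to them, and where a whole thing is asked for, a point or a joint stands for the part that bears it (a point fixed in the world has none). Each returns a list of dicts, best first, with "conf" (0 to 1); they miss things now and then, are a little off and sometimes report something else, mostly with a low value. They report only what shows in the picture. A call takes as long as a camera call. They do not tell look-alikes from the thing itself.
- robot.boxes_of(picture, query): "at" ([x, y, z] in m, in world coordinates, good to about 4 mm: the middle of the surface that is visible of it).
- robot.regions_of(picture, query): "pixels" (420x560 bool, what is visible of it).
- robot.tip_of(picture, query): "at" ([x, y, z] in m, in world coordinates, good to about 4 mm: a listed point, or the origin of a listed thing).
The state is a dict: "time_s": time; "q": joint angles; "qvel": joint speeds; "effort": joint torques, N m; "position": TCP position; "ee_rot": TCP orientation; "force": force on the tool from outside, world axes, zero at the start; "torque": the same for the moment, N m; "finger_gap": finger opening in m; "grip_force": force on a finger pad.
Only numpy, scipy, OpenCV 4.12 (cv2) and the standard library are available. Lean on these libraries where they do the work, as an engineer would, in place of code of your own. Each camera call takes 0.05 s, during which the arm holds its last target. There are 200 camera calls.

### The job

Pick up the rectangular clip-on lid by its bar handle, set it squarely into the mouth of the white tub that stands on the scale, and press it straight down until both end clips have snapped under the tub's rim and the lid is fully home; then let go. Press slowly and gently, by feel, and stop as soon as the lid is home: the scale's pan sinks under the push before it meets its stop, and the tub and lid must not be rammed. Leave the other things on the counter alone.

Things in the scene. Friction and masses are not known exactly. Their poses are not given: they have to be found in the camera images.
- lid_handle (a point): Centre (half-way up) of the bar handle of the white rectangular clip-on lid, which lies on the counter, handle up (z up). The handle is 60 mm long (along x), 20 mm wide (along y, the grasp) and 30 mm high; its foot stands on the lid's deck, 15 mm below this point. The lid is the same after a half turn.
- lid: The same lid, about 0.16 kg: origin at the centre of its skirt's lower edge, 41 mm below the middle of the handle; same axes.
- lid_deck (a point): Centre of the underside of the lid's deck, 19 mm below the middle of the handle. The deck is 152 x 112 x 4 mm. A plug skirt, 131 (x) by 91 mm outside, its lower edge rounded, goes 22 mm down from here and fits into the tub's mouth.
- lid_clip (a point): One of the lid's two clips, at its +x end (the other is its mirror image at -x), 9 mm below the deck's underside. A clip arm 36 mm wide reaches down outside the rim to 18 mm below the deck's underside and ends in a sloping inward hook; the arms spring outward by up to 7 mm. The lid measures 164 mm over the arms.
- tub: The white rectangular tub, fixed on the pan of the scale: origin at the centre of its underside, x along its long side, z up. 140 x 100 mm outside, 80 mm high, walls 3 mm. With the lid home the handle's middle is 99 mm above this origin, centred, the lid's long side along the tub's, either way round.
- tub_mouth (a point): Centre of the tub's mouth in the plane of the rim's top, 80 mm above the tub's underside. Mouth 134 (x) by 94 mm; rim 152 x 112 mm outside, 7 mm deep. Home: the deck's underside lies here. The hooks meet the rim about 8 mm above home and snap over it about 4 mm above home; that takes a push of some 9 to 16 N in all, then the force falls away until the deck meets the rim, which is rigid.
- scale_pan (a point): Centre of the top of the scale's steel pan (190 x 150 mm), under the tub, the same point as the tub's origin. Under a push of some 3 to 5 N the pan sinks with the tub, by 4 to 20 mm (not known beforehand), to a hard stop, and stays down; only then can the clips be pressed over the rim.
- shaker: Bystander, to be left alone: small clear shaker jar with a steel cap, 38 mm across, 85 mm high; origin at its underside.
- sauce: Bystander, to be left alone: amber sauce bottle, 60 mm across, 190 mm high; origin at its underside.
- spoon: Bystander, to be left alone: steel serving spoon, 220 mm long, lying flat; origin at its underside, about its middle.
- round_lid: Bystander, to be left alone: round grey lid with a small knob, 110 mm across, 28 mm high (belongs to another pot); origin at its underside.
- spice: Bystander, to be left alone: steel spice can, 56 mm across, 90 mm high; origin at its underside.
Not all that is in view belongs to the job. Leave any orange or purple look-alike of the lid alone.

How it is judged:
By the outcome, as a careful person would: the job done as asked, in the order asked, and still so for the second after the job is handed in, with the robot touching nothing.
It also fails if it takes over 59 s, if anything falls off the work surface, if the arm or the gripper's body presses on something with over 40 N, if the wrist force passes 120 N, or if a joint passes its speed limit or range.

## Working session

There is one attempt and no reset: what is moved stays moved. The work goes in short steps, Python scripts to look and compute and a shell command to move; the robot and the scene stay as the last step left them, time stands still between calls to the robot, and variables do not carry over. Pictures are saved under pics/ and viewed, at most 10 in all, crops included, and the job is handed in when it is done.

```bash
mkdir -p pics
cat > h.py <<'E'
import numpy as np, cv2
from bench import robot
from scipy.spatial.transform import Rotation as R
def save(p,n): cv2.imwrite(f'pics/{n}.png',p['image'][:,:,::-1])
def pix(p,X):
    c=p['R']@np.array(X)+p['t']; u=p['K']@c; return (u[:2]/u[2]).round(0)
E
python3 - <<'E'
from h import *
np.set_printoptions(precision=4,suppress=True)
s=robot.get_state(); print(s['position'],s['ee_rot'],s['finger_gap'],s['force'])
ims=[]
for c in ['scene','top']:
    p=robot.grab_frame(c); save(p,c); ims.append(p['image'])
    for n in ['lid_handle','lid_clip','tub_mouth','lid_deck','tub']:
        for d in robot.tip_of(p,n)[:4]: print(c,n,np.array(d['at']),round(d['conf'],2),pix(p,d['at']))
E
```

```text
[0.2123 0.5875 0.2916] [-0.0001  0.1725  0.985  -0.0006] 0.09145560708457316 [0.785  0.6753 0.2972]
scene lid_handle [ 0.5124 -0.1919  0.04  ] 0.96 [251. 212.]
scene lid_handle [ 0.2846 -0.2176  0.0436] 0.83 [287. 185.]
scene lid_handle [0.7702 0.1747 0.0413] 0.68 [276. 298.]
scene lid_handle [ 0.3092 -0.4351  0.0436] 0.58 [245. 170.]
scene lid_clip [ 0.2714 -0.1379  0.0154] 0.87 [304. 196.]
scene lid_clip [ 0.5859 -0.2229  0.0161] 0.86 [231. 223.]
scene lid_clip [ 0.3656 -0.3806  0.0165] 0.77 [245. 185.]
scene lid_clip [0.7442 0.1046 0.0175] 0.64 [265. 288.]
scene tub_mouth [0.4866 0.2731 0.1343] 0.97 [365. 240.]
scene lid_deck [ 0.2806 -0.2151  0.0233] 0.8 [288. 189.]
scene lid_deck [ 0.3104 -0.4358  0.0235] 0.8 [245. 174.]
scene lid_deck [ 0.5133 -0.1988  0.0232] 0.75 [250. 215.]
scene lid_deck [0.774  0.1771 0.0208] 0.72 [276. 304.]
scene tub [0.4842 0.2787 0.0541] 0.96 [364. 261.]
top lid_handle [0.7718 0.1782 0.0438] 0.94 [230. 146.]
top lid_handle [ 0.5127 -0.1958  0.0375] 0.91 [332. 213.]
top lid_handle [ 0.284  -0.2096  0.041 ] 0.86 [339. 277.]
top lid_handle [ 0.3067 -0.437   0.0394] 0.72 [402. 269.]
top lid_clip [ 0.3644 -0.3797  0.0109] 0.77 [383. 254.]
top lid_clip [ 0.5827 -0.224   0.0139] 0.73 [339. 196.]
top lid_clip [ 0.2753 -0.1384  0.0094] 0.62 [318. 280.]
top lid_clip [0.7479 0.1051 0.0139] 0.58 [250. 154.]
top tub_mouth [0.4871 0.2792 0.137 ] 0.78 [197. 218.]
top lid_deck [ 0.29   -0.2122  0.018 ] 0.91 [339. 275.]
top lid_deck [ 0.511  -0.196   0.0192] 0.9 [332. 215.]
top lid_deck [0.772  0.1811 0.0226] 0.73 [230. 148.]
top lid_deck [ 0.3064 -0.4293  0.0221] 0.57 [399. 269.]
top tub [0.4877 0.2819 0.0539] 0.84 [200. 222.]
```

View pics/scene.png

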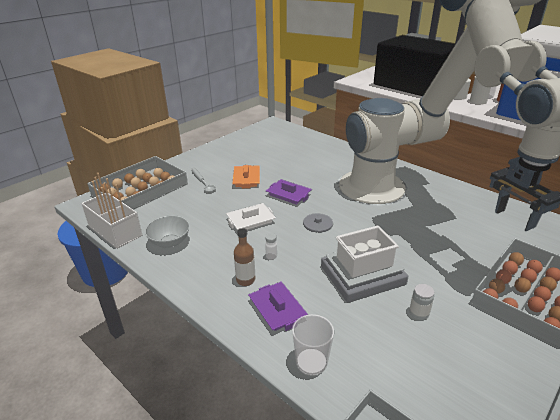

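View pics/top.png

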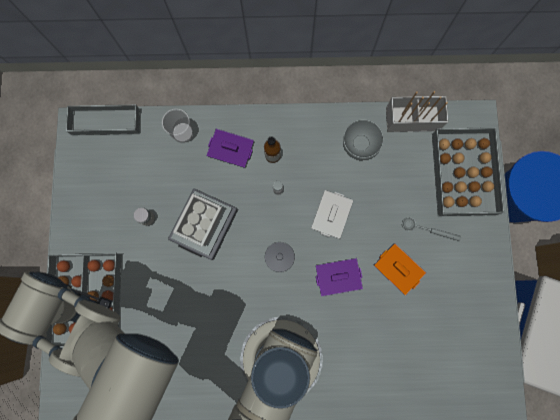

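The white lid shows at scene (250,216) and top (332,213). The look-alikes are purple at top (230,147), purple at (339,277) and orange at (400,268). Only the first is white as described, so I'll confirm it in an enlarged crop.

```bash
cat >> h.py <<'E'
def back(p,uv,z):
    uv=np.atleast_2d(uv).astype(float); r=np.c_[uv,np.ones(len(uv))]@np.linalg.inv(p['K']).T@p['R']
    o=-p['R'].T@p['t']; return (o+r*((z-o[2])/r[:,2:]))[:,:2]
def rect(p,m,z):
    ys,xs=np.nonzero(m); (c,wh,a)=cv2.minAreaRect((back(p,np.c_[xs,ys],z)*1000).astype(np.float32))
    if wh[0]<wh[1]: a+=90; wh=wh[::-1]
    return np.round(c,1),np.round(wh,1),round((a+90)%180-90,1)
E
python3 - <<'E'
from h import *
p=robot.grab_frame('top')
for q,z in [('lid',.026),('lid_handle',.056),('tub',.135),('tub_mouth',.135),('scale_pan',.054)]:
    try:
        for d in robot.regions_of(p,q)[:4]: print(q,round(d['conf'],2),d['pixels'].sum(),rect(p,d['pixels'],z))
    except Exception as e: print(q,e)
a=p['image'][180:250,300:370]; b=p['image'][183:263,163:243]
f=lambda i:cv2.resize(i,(400,400),interpolation=cv2.INTER_CUBIC)
save({'image':np.hstack([f(a),f(b)])},'crop')
E
```

```text
lid 0.89 1385 (array([ 284.7, -210.7]), array([165.8, 114. ]), -80.4)
lid 0.73 1150 (array([772.6, 178.4]), array([165.4, 109.8]), 69.9)
lid 0.65 1344 (array([ 311.6, -432.9]), array([164.1, 113.6]), 43.2)
lid 0.61 1253 (array([ 512.9, -194.7]), array([162.8, 111.9]), -21.0)
lid_handle 0.83 1375 (array([ 282.8, -207.5]), array([162.8, 112.9]), -80.7)
lid_handle 0.72 1313 (array([ 309.5, -426.3]), array([163.5, 106.5]), 43.2)
lid_handle 0.61 1244 (array([763.8, 175.4]), array([166.1, 112.8]), 71.8)
lid_handle 0.58 1316 (array([ 510.3, -189.3]), array([163.9, 115.1]), -22.9)
tub 0.69 2248 (array([476.5, 266.7]), array([182. , 149.9]), -26.1)
tub_mouth 0.84 2172 (array([475.3, 265.2]), array([179.4, 146.2]), -25.6)
scale_pan 0.92 2156 (array([485.5, 280.4]), array([190.7, 152.7]), -24.7)
scale_pan 0.65 1322 (array([ 508.8, -191.2]), array([166.8, 112. ]), -20.4)
scale_pan 0.47 247 (array([510.8, 482.9]), array([72.8, 51.1]), 62.8)
```

View pics/crop.png

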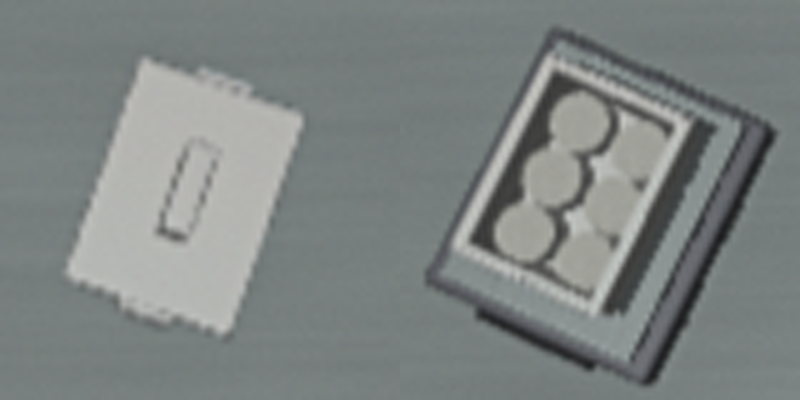

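The crop confirms it: the left half shows the white lid at about (185,190) with its bar handle, two clips and no colour. The right half shows the tub on the scale with its rim from (555,65) to (600,310), centred near (575,190). Next I'll compute the move to above the lid.

```bash
cat >> h.py <<'E'
def to(P,yaw):  # tool-axes shift (cm) and turn (rad) from the measured pose; yaw: heading of tool x in deg (mod 180), tool straight down
    s=robot.get_state(); w,x,y,z=s['ee_rot']; T=R.from_quat([x,y,z,w])
    G=R.from_euler('z',yaw,degrees=True)*R.from_euler('x',180,degrees=True)
    t=min([(T.inv()*G).as_rotvec(),(T.inv()*G*R.from_euler('z',180,degrees=True)).as_rotvec()],key=np.linalg.norm)
    print('turn',t.round(4),'shift',(T.inv().apply(np.array(P)-s['position'])*100).round(2),'pos',np.round(s['position'],4),'F',np.round(s['force'],2),'gap',round(s['finger_gap'],4),'t',round(s['time_s'],2))
E
python3 -c "
from h import *
to([.512,-.1945,.25],159)"
```

```text
turn [ 0.     -0.      0.0197] shift [-54.76 -63.39   4.22] pos [0.2124 0.5878 0.2922] F [-0.43  0.37  0.4 ] gap 0.0911 t 0.9
```

```bash
python3 -m inch '[[[0,0,0],[-2,-2.4,0],0],[[0,0,0],[-6,-7,0],0],[[0,0,0],[-10,-11.6,0],0],[[0,0,0],[-14,-16.2,0],0],[[0,0,0],[-18,-20.8,0],0],[[0,0,0],[-22,-25.4,0],0],[[0,0,0],[-26,-30,0],0],[[0,0,0],[-30,-34.7,0],0],[[0,0,0],[-34,-39.3,0],0],[[0,0,0],[-38,-43.9,0],0]]'
python3 -m inch '[[[0,0,0],[-4,-4.7,1],0],[[0,0,0],[-8,-9.3,2],0],[[0,0,0.02],[-12,-14,3],0],[[0,0,0.02],[-15,-17.5,4],0],[[0,0,0.02],[-16.7,-19.5,4.2],0],[[0,0,0.02],[-16.7,-19.5,4.2],0],[[0,0,0.02],[-16.7,-19.5,4.2],0],[[0,0,0.02],[-16.7,-19.5,4.2],0],[[0,0,0.02],[-16.7,-19.5,4.2],0],[[0,0,0.02],[-16.7,-19.5,4.2],0]]'
python3 - <<'E'
from h import *
p=robot.grab_frame('wrist'); save(p,'wrist1')
for d in robot.tip_of(p,'lid_handle')[:2]: print(np.round(d['at'],4),d['conf'],pix(p,d['at']))
for d in robot.regions_of(p,'lid')[:2]: print(rect(p,d['pixels'],.026),d['conf'])
im=p['image'].astype(int); m=((im.min(2)>160)&(im.max(2)-im.min(2)<25)).astype(np.uint8)
n,l,st,c=cv2.connectedComponentsWithStats(m); k=1+st[1:,4].argmax(); print(st[k],rect(p,l==k,.026))
to([.512,-.1945,.107],159)
E
```

```text
time_s: 2.15
position: [0.4211, 0.0438, 0.2925]
ee_rot: [0.0, 0.173, 0.985, 0.0]
force: [1.4, 1.0, 0.0]
finger_gap: 0.0912
grip_force: 0.0
time_s: 3.4
position: [0.5114, -0.194, 0.2504]
ee_rot: [0.0, 0.182, 0.983, -0.0]
force: [0.2, -0.3, -0.2]
finger_gap: 0.0914
grip_force: 0.0
[ 0.5121 -0.1944  0.0413] 0.98 [277. 200.]
(array([ 332.1, -229.1]), array([162.2,  67.4]), 68.9) 0.87
(array([ 345.1, -391.1]), array([121.1,  80. ]), -35.1) 0.78
[ 223  149   90   49 3318] (array([ 485.5, -196. ]), array([97.1, 47.9]), 63.3)
turn [-0.      0.0001 -0.0001] shift [-0.07  0.   14.33] pos [ 0.5114 -0.1943  0.2503] F [-0.16 -0.04 -0.67] gap 0.0911 t 3.55
```

View pics/wrist1.png

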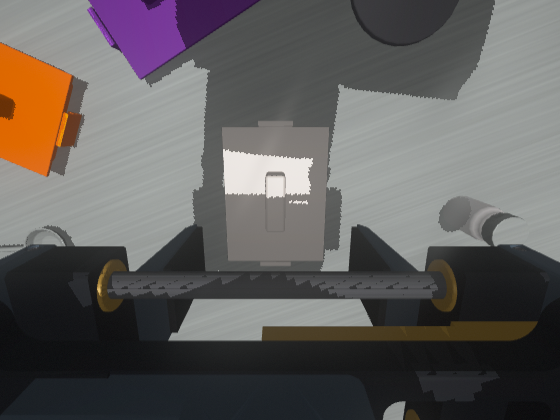

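The wrist view shows the white lid at (275,195), square between the fingers, with the handle at (275,200). Its corners are about (223,128), (328,127), (325,262) and (228,262). I'll descend over the handle and check yaw from the corners.

```bash
python3 -m inch '[[[0,0,0],[-0.1,0,2],0],[[0,0,0],[-0.1,0,5],0],[[0,0,0],[-0.1,0,8],0],[[0,0,0],[-0.1,0,10],0],[[0,0,0],[-0.1,0,11],0],[[0,0,0],[-0.1,0,11],0],[[0,0,0],[-0.1,0,11],0],[[0,0,0],[-0.1,0,11],0],[[0,0,0],[-0.1,0,11],0],[[0,0,0],[-0.1,0,11],0]]'
python3 - <<'E'
from h import *
p=robot.grab_frame('wrist'); save(p,'wrist2')
for d in robot.tip_of(p,'lid_handle')[:1]: print(np.round(d['at'],4),d['conf'],pix(p,d['at']))
to([.512,-.1945,.107],159)
E
```

```text
time_s: 4.8
position: [0.5124, -0.1948, 0.1404]
ee_rot: [0.0, 0.182, 0.983, -0.0]
force: [0.2, 0.5, 0.3]
finger_gap: 0.0917
grip_force: 0.0
[ 0.5105 -0.1955  0.0414] 0.8 [276. 236.]
turn [-0.      0.0002 -0.0003] shift [0.04 0.01 3.33] pos [ 0.5123 -0.1947  0.1403] F [-0.83 -0.47  0.37] gap 0.0912 t 4.9
```

View pics/wrist2.png

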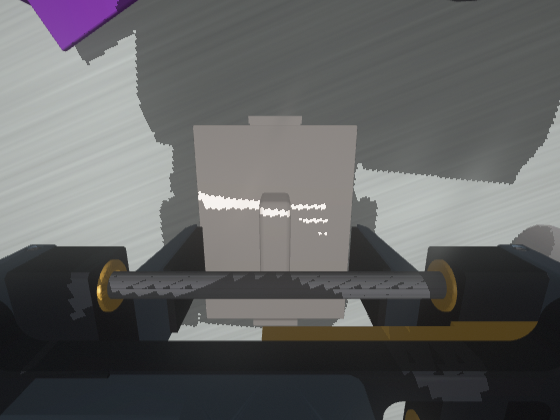

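The lid is square in the view, with its far edge level at row 126 and the handle at (275,235) between the fingers. I'll go down and grip.

```bash
python3 -m inch '[[[0,0,0],[0,0,1],0],[[0,0,0],[0,0,2],0],[[0,0,0],[0,0,3],0],[[0,0,0],[0,0,3.3],0],[[0,0,0],[0,0,3.3],0],[[0,0,0],[0,0,3.3],255],[[0,0,0],[0,0,3.3],255],[[0,0,0],[0,0,3.3],255],[[0,0,0],[0,0,3.3],255],[[0,0,0],[0,0,3.3],255]]' 40
python3 -m inch '[[[0,0,0],[0,0,0],255],[[0,0,0],[0,0,0],255],[[0,0,0],[0,0,-1],255],[[0,0,0],[0,0,-3],255],[[0,0,0],[0,0,-6],255],[[0,0,0],[0,0,-10],255],[[0,0,0],[0,0,-14],255],[[0,0,0],[0,0,-17],255],[[0,0,0],[0,0,-18],255],[[0,0,0],[0,0,-18],255]]'
python3 -c "
from h import *
to([.486,.280,.290],155)"
```

```text
time_s: 6.15
position: [0.5123, -0.1948, 0.1073]
ee_rot: [0.0, 0.182, 0.983, -0.0]
force: [0.6, -0.3, 0.2]
finger_gap: 0.044
grip_force: 0.0
time_s: 7.4
position: [0.5122, -0.1947, 0.2872]
ee_rot: [0.0, 0.182, 0.983, -0.0]
force: [-0.5, -1.3, -2.1]
finger_gap: 0.0198
grip_force: 40.0
turn [-0.0001  0.0004  0.0695] shift [19.47 43.37 -0.29] pos [ 0.5122 -0.1947  0.2872] F [-0.54 -1.33 -2.07] gap 0.0198 t 7.4
```

Gripped (gap 19.8 mm, 40 N). I'll stop short of the tub for a close look with the wrist camera.

```bash
python3 -m inch '[[[0,0,0],[0.1,2.4,0],255],[[0,0,0],[0.4,7,0],255],[[0,0,0],[0.7,12,0],255],[[0,0,0.01],[1,17,0],255],[[0,0,0.02],[1.3,22,0],255],[[0,0,0.04],[1.6,27,0],255],[[0,0,0.05],[1.9,32,0],255],[[0,0,0.06],[2.2,37,0],255],[[0,0,0.07],[2.4,41,0],255],[[0,0,0.07],[2.5,43.4,0],255]]'
python3 -m inch '[[[0,0,0],[0,0,0],255],[[0,0,0],[0,0,0],255],[[0,0,0],[0,0,0],255],[[0,0,0],[0,0,0],255],[[0,0,0],[0,0,0],255],[[0,0,0],[0,0,0],255],[[0,0,0],[0,0,0],255],[[0,0,0],[0,0,0],255],[[0,0,0],[0,0,0],255],[[0,0,0],[0,0,0],255]]'
python3 - <<'E'
from h import *
p=robot.grab_frame('wrist'); save(p,'wrist3')
np.savez('w3.npz',**{k:p[k] for k in('image','K','R','t')})
for q in ('tub_mouth','tub'):
  for d in robot.tip_of(p,q)[:2]: print(q,np.round(d['at'],4),d['conf'],pix(p,d['at']))
for d in robot.tip_of(p,'lid_deck')[:2]: print('deck',np.round(d['at'],4),d['conf'],pix(p,d['at']))
to([.486,.280,.290],155)
E
```

```text
time_s: 8.65
position: [0.6443, 0.2213, 0.2849]
ee_rot: [-0.001, 0.216, 0.976, -0.001]
force: [0.1, 0.4, -1.7]
finger_gap: 0.0198
grip_force: 40.0
time_s: 9.9
position: [0.6446, 0.2194, 0.2872]
ee_rot: [0.0, 0.217, 0.976, 0.0]
force: [-0.0, 0.3, -1.2]
finger_gap: 0.02
grip_force: 40.0
tub_mouth [ 0.6088  0.001  -0.0007] 0.38 [121. 229.]
tub [0.4845 0.2778 0.0543] 0.74 [262.  26.]
deck [0.4809 0.2804 0.0559] 0.74 [262.  20.]
turn [-0.     -0.     -0.0004] shift [16.94 -1.22 -0.28] pos [0.6446 0.2194 0.2872] F [ 1.17 -1.02 -1.47] gap 0.0198 t 10.1
```

View pics/wrist3.png

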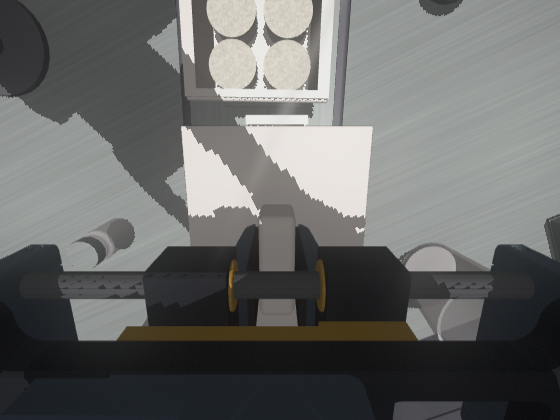

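The lid is held level, with its far edge at row 126. The tub's near rim edge is at rows 92–102 and cols 183–330, cut off at the top of the frame. I'll enlarge that part.

Run:
```python
import cv2,numpy as np
im=np.load('w3.npz')['image'][0:130,165:365]
cv2.imwrite('pics/c3.png',cv2.resize(im[:,:,::-1],(800,520),interpolation=cv2.INTER_NEAREST))
```

```text
(no output)
```

View pics/c3.png

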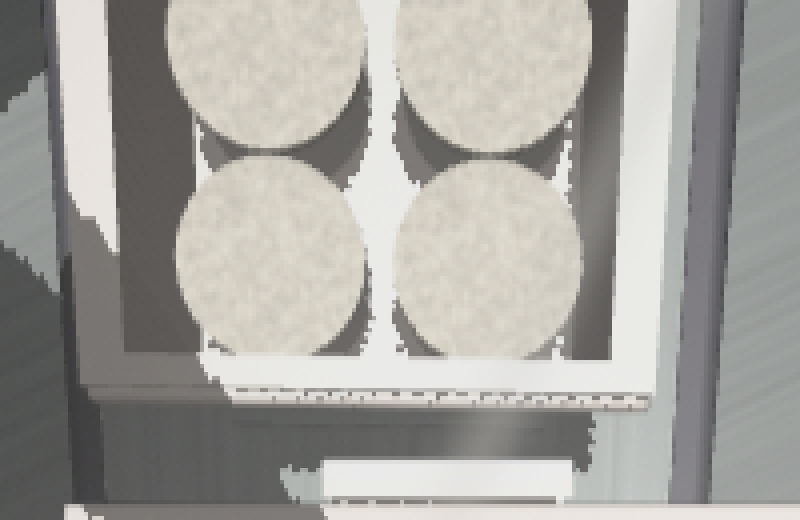

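Run:
```python
from h import *
p=np.load('w3.npz')
f=lambda a:np.array(a)/4.+[164.5,-.5]
for z in (.130,.134,.138):
    O=back(p,f([[80,384],[654,392],[53,0],[679,0]]),z); I=back(p,f([[125,352],[612,360],[106,0],[629,0]]),z)
    for A,w,l in((O,112,152),(I,94,134)):
        e=A[1]-A[0]; ang=np.degrees(np.arctan2(*e[::-1])); 
        sl=[np.degrees(np.arctan2(*(A[i+2]-A[i])[::-1])) for i in(0,1)]
        # average heading of the long axis
        h=np.mean(sl+[ang+90 if abs(ang+90-sl[0])<20 else ang-90 if abs(ang-90-sl[0])<20 else ang+270]); d=np.array([np.cos(np.radians(h)),np.sin(np.radians(h))])
        print(z,'w',round(np.linalg.norm(e)*1000,1),w,'near',round(ang,2),'sides',np.round(sl,2),'c',((A[0]+A[1])/2+d*l/2000).round(4))
L=back(p,[[181.5,126],[372.5,126.5]],.207); e=L[1]-L[0]
s=robot.get_state()['position']; h=np.radians(155); d=np.array([np.cos(h),np.sin(h)])
print('lid w',np.linalg.norm(e),np.degrees(np.arctan2(*e[::-1])), 'centre',L.mean(0)-d*.076, s)
```

```text
0.13 w 114.3 112 near 64.15 sides [154.44 153.67] c [0.4809 0.2788]
0.13 w 96.3 94 near 64.02 sides [154.04 154.11] c [0.4838 0.2778]
0.134 w 112.5 112 near 64.15 sides [154.44 153.67] c [0.4814 0.2789]
0.134 w 94.8 94 near 64.02 sides [154.04 154.11] c [0.4844 0.2778]
0.138 w 110.7 112 near 64.15 sides [154.44 153.67] c [0.4818 0.279 ]
0.138 w 93.3 94 near 64.02 sides [154.04 154.11] c [0.4849 0.2778]
lid w 0.10798917078336003 64.74858253372906 centre [0.64590129 0.21853059] [0.6446313  0.2193646  0.28719048]
```

The tub's heading is about 154.1° and its centre about (0.485, 0.278), agreeing with the networks. I'll move over it and hover.

```bash
python3 - <<'E'
from h import *
to([.485,.278,.287],154.2)
p=robot.grab_frame('top'); f=lambda a:np.array(a)/5*1.+[163-.5,183-.5]
C=back(p,np.array([[151,65],[297,120],[200,312],[55,248]])/5+[162.5,182.5],.134);print(C.round(4).tolist(),C.mean(0))
E
python3 -m inch '[[[0,0,0.01],[1,0,0],255],[[0,0,0.014],[4,-0.4,0],255],[[0,0,0.014],[8,-0.8,0],255],[[0,0,0.014],[12,-1.2,0],255],[[0,0,0.014],[15,-1.35,0],255],[[0,0,0.014],[16.95,-1.35,0],255],[[0,0,0.014],[16.95,-1.35,1],255],[[0,0,0.014],[16.95,-1.35,2],255],[[0,0,0.014],[16.95,-1.35,2.5],255],[[0,0,0.014],[16.95,-1.35,2.5],255]]'
python3 - <<'E'
from h import *
to([.485,.278,.25],154.2)
for c in('scene','top'):
    p=robot.grab_frame(c); save(p,c+'4')
    for q in('lid','tub_mouth','tub','lid_deck','lid_handle','scale_pan'):
        for d in robot.tip_of(p,q)[:1]: print(c,q,np.round(d['at'],4),d['conf'])
    if c=='scene': save({'image':cv2.resize(p['image'][170:310,300:440],(600,600),interpolation=cv2.INTER_CUBIC)},'s4')
E
```

```text
turn [-0.     -0.      0.0135] shift [16.94 -1.44  0.02] pos [0.6446 0.2194 0.2872] F [ 1.17 -1.02 -1.47] gap 0.0198 t 10.1
[[0.5682, 0.2952], [0.5278, 0.1941], [0.3964, 0.2594], [0.4419, 0.3589]] [0.48357498 0.27687568]
time_s: 11.4
position: [0.4856, 0.2785, 0.2615]
ee_rot: [-0.0, 0.224, 0.975, -0.0]
force: [0.1, 0.2, -1.5]
finger_gap: 0.0197
grip_force: 40.0
turn [-0.0008 -0.0007 -0.0012] shift [ 0.04 -0.07  1.15] pos [0.4856 0.2785 0.2615] F [ 0.11  0.16 -1.48] gap 0.0197 t 11.4
scene lid [0.4856 0.2769 0.1523] 0.97
scene tub_mouth [0.4862 0.2752 0.1357] 0.78
scene tub [0.4819 0.2786 0.0579] 0.68
scene lid_deck [ 0.2831 -0.209   0.0246] 0.73
scene lid_handle [ 0.2831 -0.2149  0.0468] 0.9
scene scale_pan [0.4851 0.2778 0.0573] 0.63
top lid [ 0.3077 -0.4336 -0.0035] 0.72
top tub [0.4876 0.2807 0.0563] 0.73
top lid_deck [ 0.2861 -0.2143  0.0202] 0.89
top lid_handle [ 0.2829 -0.211   0.0406] 0.95
top scale_pan [0.4849 0.279  0.0597] 0.56
```

View pics/s4.png

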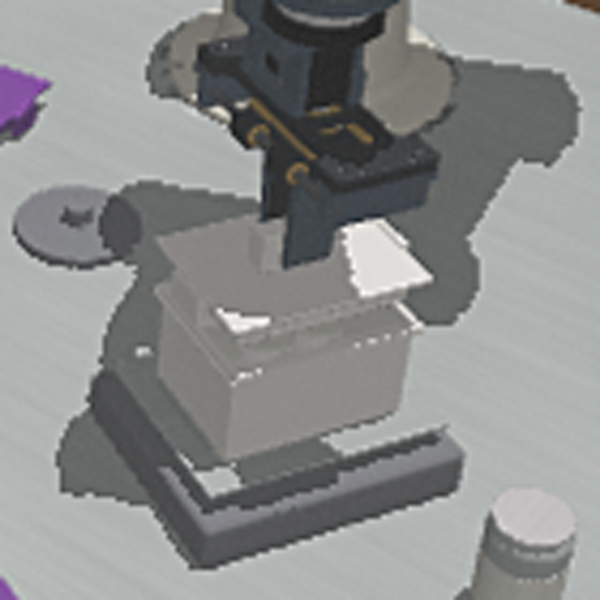

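The crop shows the lid hovering square above the tub. The lid corners (160,238), (243,340) and (435,280) sit over the rim corners (157,288), (235,375) and (418,325), consistent with the vertical lines. I'll lower it slowly by feel.

```bash
python3 -m inch '[[[0,0,0],[0,0,0.4],255],[[0,0,0],[0,0,0.8],255],[[0,0,0],[0,0,1.2],255],[[0,0,0],[0,0,1.5],255],[[0,0,0],[0,0,1.7],255],[[0,0,0],[0,0,1.8],255],[[0,0,0],[0,0,1.9],255],[[0,0,0],[0,0,2.0],255],[[0,0,0],[0,0,2.1],255],[[0,0,0],[0,0,2.2],255]]'
python3 -m inch '[[[0,0,0],[0,0,0.05],255],[[0,0,0],[0,0,0.1],255],[[0,0,0],[0,0,0.15],255],[[0,0,0],[0,0,0.2],255],[[0,0,0],[0,0,0.25],255],[[0,0,0],[0,0,0.3],255],[[0,0,0],[0,0,0.35],255],[[0,0,0],[0,0,0.4],255],[[0,0,0],[0,0,0.45],255],[[0,0,0],[0,0,0.5],255]]'
```

```text
time_s: 13.35
position: [0.4853, 0.2788, 0.2402]
ee_rot: [0.0, 0.223, 0.975, 0.0]
force: [0.2, -0.1, -0.4]
finger_gap: 0.0196
grip_force: 40.0
time_s: 14.6
position: [0.4853, 0.2788, 0.2352]
ee_rot: [-0.0, 0.223, 0.975, 0.0]
force: [0.2, 0.3, -2.2]
finger_gap: 0.0199
grip_force: 40.0
```

```bash
python3 -m inch '[[[0,0,0],[0,0,0.07],255],[[0,0,0],[0,0,0.14],255],[[0,0,0],[0,0,0.2],255],[[0,0,0],[0,0,0.27],255],[[0,0,0],[0,0,0.34],255],[[0,0,0],[0,0,0.4],255],[[0,0,0],[0,0,0.47],255],[[0,0,0],[0,0,0.54],255],[[0,0,0],[0,0,0.6],255],[[0,0,0],[0,0,0.6],255]]'
python3 -m inch '[[[0,0,0],[0,0,0.03],255],[[0,0,0],[0,0,0.06],255],[[0,0,0],[0,0,0.09],255],[[0,0,0],[0,0,0.12],255],[[0,0,0],[0,0,0.15],255],[[0,0,0],[0,0,0.18],255],[[0,0,0],[0,0,0.21],255],[[0,0,0],[0,0,0.24],255],[[0,0,0],[0,0,0.27],255],[[0,0,0],[0,0,0.3],255]]'
```

```text
time_s: 15.85
position: [0.4853, 0.2788, 0.2292]
ee_rot: [-0.0, 0.223, 0.975, -0.0]
force: [-2.3, 1.3, 3.6]
finger_gap: 0.0196
grip_force: 40.0
time_s: 17.1
position: [0.4853, 0.2788, 0.2262]
ee_rot: [0.0, 0.223, 0.975, 0.0]
force: [-1.9, 2.1, 3.6]
finger_gap: 0.0199
grip_force: 40.0
```

```bash
python3 -m inch '[[[0,0,0],[0.02,0,0],255],[[0,0,0],[0.04,0,0],255],[[0,0,0],[0.06,0,0],255],[[0,0,0],[0.08,0,0],255],[[0,0,0],[0.1,0,0],255],[[0,0,0],[0.1,0,0.04],255],[[0,0,0],[0.1,0,0.08],255],[[0,0,0],[0.1,0,0.12],255],[[0,0,0],[0.1,0,0.16],255],[[0,0,0],[0.1,0,0.2],255]]'
python3 - <<'E'
from h import *
to([.485,.278,.22],154.2)
p=robot.grab_frame('scene')
save({'image':cv2.resize(p['image'][170:310,300:440],(600,600),interpolation=cv2.INTER_CUBIC)},'s5')
E
```

```text
time_s: 18.35
position: [0.4845, 0.2793, 0.2242]
ee_rot: [0.0, 0.223, 0.975, 0.0]
force: [-1.4, -0.0, 3.8]
finger_gap: 0.0198
grip_force: 40.0
turn [ 0.0001  0.0001 -0.0005] shift [-0.1  -0.09  0.42] pos [0.4845 0.2793 0.2242] F [-1.38 -0.05  3.83] gap 0.0198 t 18.35
```

View pics/s5.png

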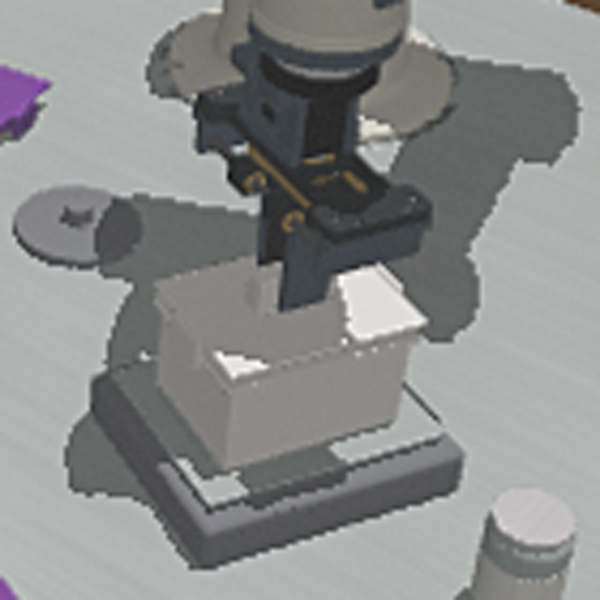

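The lid now sits in the mouth, its deck corners (155,285) and (430,322) right over the rim. The pan is sinking with it at about 5 N. I'll continue slowly.

```bash
python3 -m inch '[[[0,0,0],[0,0,0.04],255],[[0,0,0],[0,0,0.08],255],[[0,0,0],[0,0,0.12],255],[[0,0,0],[0,0,0.16],255],[[0,0,0],[0,0,0.2],255],[[0,0,0],[0,0,0.24],255],[[0,0,0],[0,0,0.28],255],[[0,0,0],[0,0,0.32],255],[[0,0,0],[0,0,0.36],255],[[0,0,0],[0,0,0.4],255]]'
```

```text
time_s: 19.65
position: [0.4845, 0.2793, 0.2204]
ee_rot: [0.0, 0.223, 0.975, 0.0]
force: [-0.4, 0.0, 7.5]
finger_gap: 0.0197
grip_force: 40.0
```

```bash
python3 -m inch '[[[0,0,0],[0,0,0.02],255],[[0,0,0],[0,0,0.04],255],[[0,0,0],[0,0,0.06],255],[[0,0,0],[0,0,0.08],255],[[0,0,0],[0,0,0.1],255],[[0,0,0],[0,0,0.12],255],[[0,0,0],[0,0,0.14],255],[[0,0,0],[0,0,0.16],255],[[0,0,0],[0,0,0.18],255],[[0,0,0],[0,0,0.2],255]]'
```

```text
time_s: 20.9
position: [0.4847, 0.2794, 0.2188]
ee_rot: [0.0, 0.223, 0.975, 0.0]
force: [-0.9, -0.9, 13.6]
finger_gap: 0.0199
grip_force: 40.0
```

```bash
python3 -m inch '[[[0,0,0],[0,0,0.02],255],[[0,0,0],[0,0,0.04],255],[[0,0,0],[0,0,0.06],255],[[0,0,0],[0,0,0.08],255],[[0,0,0],[0,0,0.1],255],[[0,0,0],[0,0,0.12],255],[[0,0,0],[0,0,0.12],255],[[0,0,0],[0,0,0.12],255],[[0,0,0],[0,0,0.12],255],[[0,0,0],[0,0,0.12],255]]'
```

```text
time_s: 22.15
position: [0.4848, 0.2794, 0.2176]
ee_rot: [0.001, 0.223, 0.975, 0.0]
force: [-0.7, -1.0, 12.5]
finger_gap: 0.0196
grip_force: 40.0
```

```bash
python3 -m inch '[[[0,0,0],[0,0,0.02],255],[[0,0,0],[0,0,0.04],255],[[0,0,0],[0,0,0.06],255],[[0,0,0],[0,0,0.08],255],[[0,0,0],[0,0,0.1],255],[[0,0,0],[0,0,0.12],255],[[0,0,0],[0,0,0.14],255],[[0,0,0],[0,0,0.14],255],[[0,0,0],[0,0,0.14],255],[[0,0,0],[0,0,0.14],255]]'
```

```text
time_s: 23.4
position: [0.4842, 0.2792, 0.2155]
ee_rot: [-0.0, 0.223, 0.975, -0.0]
force: [0.6, -1.1, -6.0]
finger_gap: 0.0196
grip_force: 40.0
```

The clips have snapped and the force fell away. A few slow millimetres remain until the deck meets the rim.

```bash
python3 -m inch '[[[0,0,0],[0,0,0.02],255],[[0,0,0],[0,0,0.04],255],[[0,0,0],[0,0,0.06],255],[[0,0,0],[0,0,0.08],255],[[0,0,0],[0,0,0.1],255],[[0,0,0],[0,0,0.12],255],[[0,0,0],[0,0,0.14],255],[[0,0,0],[0,0,0.14],255],[[0,0,0],[0,0,0.14],255],[[0,0,0],[0,0,0.14],255]]'
```

```text
time_s: 24.65
position: [0.4845, 0.2793, 0.2143]
ee_rot: [0.0, 0.223, 0.975, 0.0]
force: [2.4, -0.9, -4.9]
finger_gap: 0.02
grip_force: 40.0
```

```bash
python3 -m inch '[[[0,0,0],[0,0,0.02],255],[[0,0,0],[0,0,0.04],255],[[0,0,0],[0,0,0.06],255],[[0,0,0],[0,0,0.08],255],[[0,0,0],[0,0,0.1],255],[[0,0,0],[0,0,0.1],255],[[0,0,0],[0,0,0.1],255],[[0,0,0],[0,0,0.1],255],[[0,0,0],[0,0,0.1],255],[[0,0,0],[0,0,0.1],255]]'
```

```text
time_s: 25.9
position: [0.4844, 0.2793, 0.2132]
ee_rot: [-0.0, 0.223, 0.975, -0.0]
force: [0.0, -0.5, -1.9]
finger_gap: 0.0201
grip_force: 40.0
```

```bash
python3 -m inch '[[[0,0,0],[0,0,0.02],255],[[0,0,0],[0,0,0.04],255],[[0,0,0],[0,0,0.06],255],[[0,0,0],[0,0,0.08],255],[[0,0,0],[0,0,0.1],255],[[0,0,0],[0,0,0.1],255],[[0,0,0],[0,0,0.1],255],[[0,0,0],[0,0,0.1],255],[[0,0,0],[0,0,0.1],255],[[0,0,0],[0,0,0.1],255]]'
```

```text
time_s: 27.15
position: [0.4844, 0.2793, 0.2128]
ee_rot: [0.0, 0.223, 0.975, 0.0]
force: [-2.1, -2.3, 10.6]
finger_gap: 0.0196
grip_force: 40.0
```

The force climbs sharply (10.6 N over 0.4 mm), so the deck is on the rim. I'll release, back off and check.

```bash
python3 -m inch '[[[0,0,0],[0,0,0],255],[[0,0,0],[0,0,0],255],[[0,0,0],[0,0,0],120],[[0,0,0],[0,0,0],0],[[0,0,0],[0,0,0],0],[[0,0,0],[0,0,0],0],[[0,0,0],[0,0,0],0],[[0,0,0],[0,0,0],0],[[0,0,0],[0,0,0],0],[[0,0,0],[0,0,0],0]]'
python3 -m inch '[[[0,0,0],[0,0,-0.5],0],[[0,0,0],[0,0,-1],0],[[0,0,0],[0,0,-2],0],[[0,0,0],[0,0,-4],0],[[0,0,0],[0,0,-7],0],[[0,0,0],[0,0,-10],0],[[0,0,0],[-4,0,-13],0],[[0,0,0],[-8,0,-15],0],[[0,0,0],[-12,0,-15],0],[[0,0,0],[-14,0,-15],0]]'
python3 - <<'E'
from h import *
print(robot.get_state()['force'])
p=robot.grab_frame('scene'); a=cv2.resize(p['image'][210:310,310:410],(400,500),interpolation=cv2.INTER_CUBIC)
for q in('lid_handle','tub'):
    for d in robot.tip_of(p,q)[:5]: print(q,np.round(d['at'],4),d['conf'])
w=robot.grab_frame('wrist'); b=w['image'][0:250,180:380]
for q in('lid_handle','tub'):
    for d in robot.tip_of(w,q)[:2]: print(q,np.round(d['at'],4),d['conf'])
save({'image':np.hstack([a,cv2.resize(b,(400,500))])},'fin')
E
```

```text
time_s: 28.4
position: [0.4844, 0.2793, 0.2122]
ee_rot: [0.0, 0.223, 0.975, 0.0]
force: [1.0, -0.0, 0.1]
finger_gap: 0.091
grip_force: 0.0
time_s: 29.65
position: [0.6118, 0.2173, 0.3627]
ee_rot: [0.0, 0.224, 0.975, 0.0]
force: [-0.6, 0.3, 0.4]
finger_gap: 0.0913
grip_force: 0.0
[-0.63915237  0.25687166  0.39369622]
lid_handle [ 0.31   -0.4343  0.0447] 0.88
lid_handle [0.4904 0.2798 0.1466] 0.87
lid_handle [ 0.2834 -0.2135  0.0432] 0.78
lid_handle [0.7661 0.1777 0.0416] 0.56
tub [0.4824 0.2778 0.0439] 0.75
lid_handle [0.7733 0.1771 0.0418] 0.89
lid_handle [0.4834 0.2773 0.1447] 0.85
tub [ 0.6074  0.0013 -0.0032] 0.5
```

View pics/fin.png

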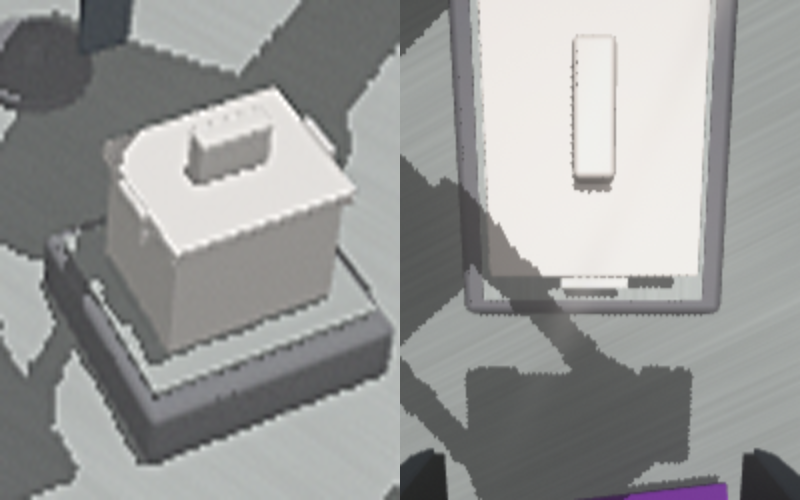

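The pictures show the lid flat and square on the tub: deck corners (180,255) and (355,188) flush with the rim, handle centred, gripper clear. The handle is about 0.1 m above the tub's underside, as it should be at home.

```bash
python3 -c "
from bench import robot
print(robot.finish_job())"
```

```text
the job is handed in; nothing more can be done
None
```

The white lid is on the tub with both clips snapped and the deck home on the rim; the gripper let go and is clear, and the job was handed in at about 30 s.

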